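Crib a lever jack under the tilting table and hold its front up

ROBOT

A 6-joint arm with a two-finger parallel gripper is mounted at the origin on a cart in front of the work surface, level with it; the furniture and walls round the work are solid. World frame = base frame: x ahead of the robot, y to its left, z up, the work surface at z = 0. Lengths are in m, angles in rad, forces in N, time in s.
With the tool pointing down it reaches from about 0.325 to 0.75 m from the base axis. Payload 7.6 kg.
Tool frame: the origin (TCP) lies midway between the tips of the shut fingers; the grasp point (between the pads) lies 19 mm behind it; z points along the fingers, y is the line along which they close (so a half turn about z gives the same grasp; the last joint's range is limited). The gripper opens to 85 mm and grips with 20 to 120 N. Pads are 22 mm wide; open, the fingers measure 114 mm over their backs; the gripper's body (76 mm by 85 mm) begins 54 mm behind the grasp point. The pads swing forward as they close: fully open they stand 13 mm farther back than shut.
Start: joints at [1.22, 0.052, 1.401, -0, 1.689, -0.07], TCP at [0.145, 0.504, 0.231] pointing down, gripper open.
Joint ranges: [-2.9, 2.9], [-0.91, 2.17], [0.12, 2.37], [-1.06, 4.2], [0.26, 2.73], [-2.93, 2.93]. Speed limits (rad/s): [2.57, 2.57, 3.01, 3.14, 3.14, 3.14].

INTERFACE

Orientations are given as a rotation vector (axis times angle).
In Python, from cell import ctrl gives the robot as it stands.
- The arm moves only by the shell command python3 -m jog 'ROWS' [OPENING]. ROWS is text: rows parted by semicolons, each of 6 numbers parted by spaces: the shift along the tool's x, y, z in units of 50 mm (1.0 is 50 mm), then the turn, a rotation vector about the tool's x, y, z in units of 6 degrees (1.0 is 6 degrees). A call has 1 to 8 rows; each row shifts and turns the commanded pose from where the row before left it, along the tool's axes as they then stand; what a row does not reach is not made up. A row lasts 1/8 s, in which the tool goes at most 62.5 mm and 10.7 degrees, less where a joint would pass 70% of its speed; a pose out of reach is approached as far as the arm can. A call is refused whole if a number of a shift passes 1 or a number of a turn 1, either way. A call with a gripper value outside its range is refused whole. OPENING is the finger opening in mm, from 0 to 85.4, set as the call begins (- or left out, the last holds). The fingers move at their own pace and stop on an object; the grip force is fixed at half the most. Time passes only in rows, so rows that do not move let the fingers close. It gives the time, the measured TCP pose, the force, the opening and the grip force at its end, in the units of the state.
- ctrl.state(): the state, without advancing time (a new reading comes with each control period).
- ctrl.get_image(name): name is "side" or "top" or "wrist"; returns a dict with "frame" (420x560x3 uint8, red, green, blue), "vfov" (degrees; the focal length in pixels is half the picture's height over the tangent of half this angle, whatever the lens; pixels are square), "cx", "cy" (the principal point, pixels), "k1" (the pictures are not rectified: a ray, as slopes to the right and down, at radius r is drawn at 1 + k1 r^2 times it, then the intrinsics apply), "pose" (4x4, takes a point from camera to world coordinates); the wrist camera has in their place "mount" (4x4, takes a point from camera to tool coordinates, whose origin is the TCP and whose axes are the flange's). Camera axes: x right, y down, z forward; pixel columns grow to the right and rows downward; lengths in m; the calibration is good to about 2 mm. A picture is of the moment at which its call begins: read the wrist's pose just before it. There is no depth.
- ctrl.sign_off(): hands the job in; it is judged then, once.
The state is a dict: "time_s": time; "q": joint angles; "dq": joint speeds; "effort": joint torques, N m; "ee_pos": TCP position; "ee_rot": TCP orientation; "contact_force": force on the tool from outside, world axes, zero at the start; "ft_torque": the same for the moment, N m; "finger_gap": opening from 0.0 (shut) to 1.0 (fully open); "grasp_force": force on a finger pad.
Only numpy, scipy, OpenCV 4.12 (cv2) and the standard library are available. Lean on these libraries where they do the work, as an engineer would, in place of code of your own. Each camera call takes 0.05 s, during which the arm holds its last target. There are 200 camera calls.

TASK

Lift the front of the small steel tilting table so that I can shim its feet: finish the crib by laying the two spare wooden slats crosswise, well apart, over the two slats that already lie in front of the table, then stand the lever jack on both of them with its round saddle centred under the lift pad of the table's tongue (marked by the bolt head on top). Then press the jack's handle all the way down with the fingers and finish while still holding it down, with the table's front raised on the jack alone; do not push on the table yourself, and leave the other things on the bench where they are.

Things in the scene. Friction and masses are not known exactly. Their poses are not given: they have to be found in the camera images.
- table: Tilting table fixed to the bench: steel plate 180 wide x 12 mm, top at 106 mm, hinged at its back (x +128, z 94 mm) on grey posts; front legs at x +36, y +-75. A 52 mm wide tongue with the lift pad below it juts from x +22 to x -21. Origin: on the bench straight below the pad; x points to the table's back, so the free bench in front is at negative x.
- lift_pad (a point): Centre of the flat underside of the lift pad, a dark steel disc 42 mm across under the table's tongue, 88 mm above the bench while the table is down; a 15 mm hex bolt head on the tongue (top at 114 mm) marks it from above. With the handle fully down it is some 25 mm higher; at least 18 mm is wanted. It bears on the jack with about 6 N.
- slat_low0_mid (a point): Centre (7 mm up) of a loose wooden slat 160 long (own x axis) x 20 x 14 mm high: one of two that already lie in front of the table, pointing at it, parallel, 90 mm between centres: the crib's lower layer. Their centres are at about x -150, y -45 and y +45 mm in the table's frame. Leave them there.
- slat_low1_mid (a point): Centre of the other slat of the lower layer, the same size.
- slat_a_mid (a point): Centre (half-way up) of a spare slat, 160 (own x axis) x 20 x 14 mm, 60 g, lying flat left of the crib. Laid across both lower slats its centre is 21 mm above the bench. Spare slats at about x -105 and x -195 mm in the table's frame (y 0, along its y) carry the jack well.
- slat_b_mid (a point): Centre of the other spare slat, the same size, lying right of the crib.
- jack: Loose lever jack, 0.6 kg, upright, to the right. Origin: underside, below the pivot; x points to the saddle end. Base plate x -85 to +45, 64 wide, 8 mm thick. Two grey cheeks (x -22 to +22, 44 wide over both, 66 high) hold the pivot, 45 mm up, of a see-saw lever from x -122 to +148. On the crib: origin 28 mm above the bench, about 132 mm in front of the pad.
- jack_grip (a point): Point between the cheeks, 50 mm above the jack's underside, with the jack's axes: grip the two cheeks here, across 44 mm (along the jack's y).
- saddle (a point): Top centre of the saddle, a round dark steel button 32 mm across on the lever's front end; 132 mm ahead of the pivot, 47 mm above the jack's underside when the handle is up (13 mm below the lift pad on a finished crib), about 86 mm with the handle fully down; it swings back some 7 mm as it rises.
- handle (a point): Middle of the top face of the handle pad, a black rubber block 46 x 32 x 14 mm on the lever's rear end, 98 mm behind the pivot; 67 mm above the jack's underside when up, about 37 mm when fully down. Pressing it down takes about 2 N at first and 8 to 15 N with the table on the saddle; it springs up again when let go.
- jack_lever (a joint): Lever of the jack, rad: 0 = handle up and saddle low (a weak spring keeps it there), 0.30 = handle fully down and saddle high (end stop).

How it is judged:
On the way, in this order (a step that is already met when the one before it is completed fails the run):
1. the two spare slats lie crosswise on both lower slats, apart from each other (height (world z) of slat_a_mid between 0.017 and 0.026 m and angle between the x axis of each of slat_a_mid, slat_b_mid and the x axis of slat_low0_mid, either way round above 1.3 rad and contact force between each of slat_a, slat_b and slat_low0 above 0.02 N and angle between the x axis of each of slat_a_mid, slat_b_mid and the x axis of slat_low1_mid, either way round above 1.3 rad and contact force between each of slat_a, slat_b and slat_low1 above 0.02 N and height (world z) of slat_b_mid between 0.017 and 0.026 m and horizontal distance between slat_a_mid and slat_b_mid above 0.05 m and contact force between the fingers and slat_a below 0.1 N and contact force between the fingers and slat_b below 0.1 N), for 0.2 s.
2. the jack stands on both upper slats with its saddle under the lift pad, handle still up and the table still down (contact force between jack and slat_a above 0.3 N and contact force between jack and slat_b above 0.3 N and angle between jack_grip's own z axis and vertical below 0.09 rad and height (world z) of jack_grip above 0.074 m and horizontal distance between saddle and lift_pad below 0.018 m and value of joint jack_lever below 0.06 rad and height (world z) of lift_pad below 0.091 m), for 0.2 s.
At the end, for the whole second after the job is handed in: Fingers press the jack (over 2 N), lever past 0.22 rad; lift pad above 106 mm, on the saddle (over 1 N) and within 24 mm of its centre; jack level (0.09 rad) on both upper slats, these over 50 mm apart, lying across both lower ones (within 15 degrees); table untouched by the robot (height (world z) of slat_a_mid between 0.017 and 0.026 m and angle between the x axis of each of slat_a_mid, slat_b_mid and the x axis of slat_low0_mid, either way round above 1.3 rad and contact force between each of slat_a, slat_b and slat_low0 above 0.02 N and angle between the x axis of each of slat_a_mid, slat_b_mid and the x axis of slat_low1_mid, either way round above 1.3 rad and contact force between each of slat_a, slat_b and slat_low1 above 0.02 N and height (world z) of slat_b_mid between 0.017 and 0.026 m and horizontal distance between slat_a_mid and slat_b_mid above 0.05 m and contact force between jack and slat_a above 0.3 N and contact force between jack and slat_b above 0.3 N and angle between jack_grip's own z axis and vertical below 0.09 rad and height (world z) of jack_grip above 0.074 m and horizontal distance between saddle and lift_pad below 0.024 m and height (world z) of lift_pad above 0.106 m and value of joint jack_lever above 0.22 rad and contact force between the fingers and jack above 2 N and contact force between jack and table above 1 N and contact force between each of the arm, the fingers and table below 0.5 N); the arm keeps its last pose, push and grip.
It fails at once if the robot pushes on the table (contact force between any of the arm, the fingers and table above 3 N).
It fails at once if a bystander is moved more than 30 mm (distance of any of whetstone, spool, tape, sander from where it was at the start of the episode above 0.03 m).
It also fails if it takes over 72 s, if anything falls off the work surface, if the arm or the gripper's body presses on something with over 40 N, if the wrist force passes 120 N, or if a joint passes its speed limit or range.

## Working session

There is one attempt and no reset: what is moved stays moved. The work goes in short steps, Python scripts to look and compute and a shell command to move; the robot and the scene stay as the last step left them, time stands still between calls to the robot, and variables do not carry over. Pictures are saved under pics/ and viewed, at most 10 in all, crops included, and the job is handed in when it is done.

```bash
ls; mkdir -p pics
cat > h.py <<'E'
import numpy as np, cv2
from cell import ctrl
from scipy.spatial.transform import Rotation as R
def grab(name,fn=None):
    s=ctrl.state(); im=ctrl.get_image(name)
    if fn: cv2.imwrite('pics/'+fn,im['frame'][:,:,::-1])
    if 'mount' in im:
        T=np.eye(4);T[:3,:3]=R.from_rotvec(s['ee_rot']).as_matrix();T[:3,3]=s['ee_pos'];im['pose']=T@im['mount']
    f=im['frame'].shape[0]/2/np.tan(np.radians(im['vfov'])/2)
    im['K']=np.array([[f,0,im['cx']],[0,f,im['cy']],[0,0,1]]);im['D']=np.array([im['k1'],0,0,0,0.])
    return im
def cast(im,px,z):
    p=cv2.undistortPoints(np.array(px,float).reshape(-1,1,2),im['K'],im['D']).reshape(-1,2)
    d=np.c_[p,np.ones(len(p))]@im['pose'][:3,:3].T; o=im['pose'][:3,3]
    return o+d*((z-o[2])/d[:,2])[:,None]
def proj(im,P):
    Ti=np.linalg.inv(im['pose']);r,_=cv2.Rodrigues(Ti[:3,:3])
    return cv2.projectPoints(np.array(P,float).reshape(-1,1,3),r,Ti[:3,3],im['K'],im['D'])[0].reshape(-1,2)
E
python3 - <<'E'
from h import *
a=grab('top','top0.png');b=grab('side','side0.png')
np.set_printoptions(precision=3,suppress=True)
for i in(a,b):print(i['pose'],i['vfov'],i['k1'],i['cx'],i['cy'])
print(ctrl.state())
E
```

```text
pics
[[ 0.029 -0.989  0.146  0.392]
 [-1.    -0.03  -0.007  0.073]
 [ 0.012 -0.146 -0.989  1.027]
 [ 0.     0.     0.     1.   ]] 53.91051272343499 -0.08313015661057531 288.0832147666718 212.48474145584393
[[ 0.933 -0.169  0.319  0.153]
 [-0.36  -0.404  0.841 -0.989]
 [-0.014 -0.899 -0.437  0.641]
 [ 0.     0.     0.     1.   ]] 46.306238887412405 -0.1580450375281928 276.59497531354253 208.25856903922346
{'time_s': 0.1, 'q': array([ 1.22 ,  0.053,  1.402, -0.   ,  1.689, -0.07 ]), 'dq': array([ 0.001, -0.   , -0.001, -0.   , -0.001, -0.001]), 'effort': array([  0.001, -38.258, -36.099,  -0.   ,   0.005,   0.   ]), 'ee_pos': array([0.145, 0.504, 0.231]), 'ee_rot': array([-0.44 , -3.11 ,  0.002]), 'contact_force': array([ 0.331, -0.24 ,  0.314]), 'ft_torque': array([ 0.004, -0.048, -0.053]), 'grasp_force': 0.0, 'finger_gap': 1.0026613654120171}
```

View pics/top0.png

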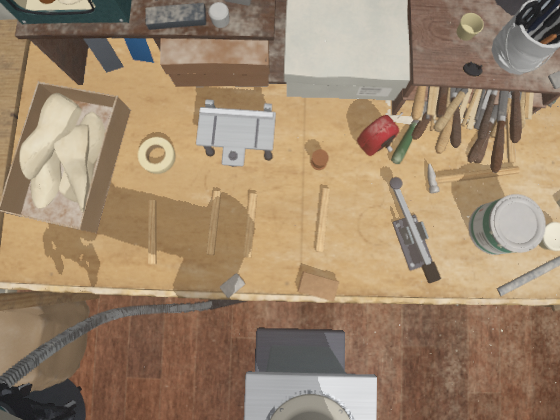

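View pics/side0.png

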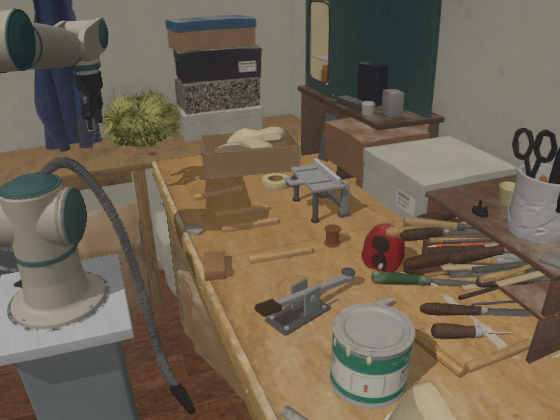

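The top view shows the table with its bolt head near (234,155). The lower slats are at columns ~214 and ~250, and the spares are at columns ~152 (left) and ~322 (right). The jack's saddle is near (396,184) and its handle near (432,271). Bystanders are the tape (155,155), spool (319,158), sander (378,135) and whetstone (232,285). Next I'll measure the slats and jack.

```bash
cat > m.py <<'E'
from h import *
np.set_printoptions(precision=4,suppress=True)
a=grab('top');f=a['frame'][:,:,::-1].copy()
lab=cv2.cvtColor(f,cv2.COLOR_BGR2LAB).astype(int)
big=cv2.resize(f[90:300,130:450],None,fx=2.5,fy=2.5,interpolation=cv2.INTER_CUBIC)
def show(p,c): cv2.polylines(big,[((np.array(p)+.5-[130,90])*2.5).astype(int)],True,c,1)
L=lab[:,:,0].astype(np.uint8)
th=cv2.morphologyEx(L,cv2.MORPH_TOPHAT,np.ones((1,17),np.uint8))
for n,(x0,y0,x1,y1) in dict(A=(140,190,165,275),l0=(202,180,226,262),l1=(240,180,264,262),B=(308,178,336,258)).items():
    r=th[y0:y1,x0:x1]; m=cv2.threshold(r,0,255,cv2.THRESH_OTSU)[1]
    c=max(cv2.findContours(m,0,2)[0],key=cv2.contourArea)+[x0,y0]
    q=cv2.boxPoints(cv2.minAreaRect(c.astype(np.int32))); show(q,(255,0,255))
    P=cast(a,q,.014);e=[P[1]-P[0],P[2]-P[1]];l=sorted(e,key=lambda v:-np.linalg.norm(v))
    print(n,P.mean(0),[round(np.linalg.norm(v),4) for v in l],'yaw',np.degrees(np.arctan2(l[0][1],l[0][0]))%180)
def dark(n,x0,y0,x1,y1,z,t):
    m=(L[y0:y1,x0:x1]<t).astype(np.uint8)
    c=max(cv2.findContours(m,0,2)[0],key=cv2.contourArea)+[x0,y0]
    q=cv2.boxPoints(cv2.minAreaRect(c.astype(np.int32)));show(q,(255,0,0));P=cast(a,q,z)
    print(n,P.mean(0),np.linalg.norm(P[1]-P[0]),np.linalg.norm(P[2]-P[1]))
dark('saddle',386,174,404,192,.047,80)
dark('handle',418,258,446,286,.067,70)
cv2.imwrite('pics/top_m.png',big)
E
python3 m.py
```

```text
A [0.5037 0.4058 0.014 ] [np.float64(0.1177), np.float64(0.0153)] yaw 4.291644240500801
l0 [0.5538 0.2499 0.014 ] [np.float64(0.0754), np.float64(0.0198)] yaw 172.00366765152802
l1 [0.5554 0.1568 0.014 ] [np.float64(0.0608), np.float64(0.0154)] yaw 176.81891155347682
B [0.5402 0.0028 0.014 ] [np.float64(0.1506), np.float64(0.0276)] yaw 1.0259641862101319Traceback (most recent call last):
  File "m.py", line 20, in <module>
    dark('saddle',386,174,404,192,.047,80)
    ~~~~^^^^^^^^^^^^^^^^^^^^^^^^^^^^^^^^^^
  File "m.py", line 17, in dark
    c=max(cv2.findContours(m,0,2)[0],key=cv2.contourArea)+[x0,y0]
      ~~~^^^^^^^^^^^^^^^^^^^^^^^^^^^^^^^^^^^^^^^^^^^^^^^^
ValueError: max() iterable argument is empty
```

```bash
cat > z.py <<'E'
from h import *
a=grab('top');f=a['frame'][:,:,::-1]
cv2.imwrite('pics/top_z.png',cv2.resize(f[90:300,130:450],None,fx=2.5,fy=2.5,interpolation=cv2.INTER_CUBIC))
E
python3 z.py
```

```text
(no output)
```

View pics/top_z.png

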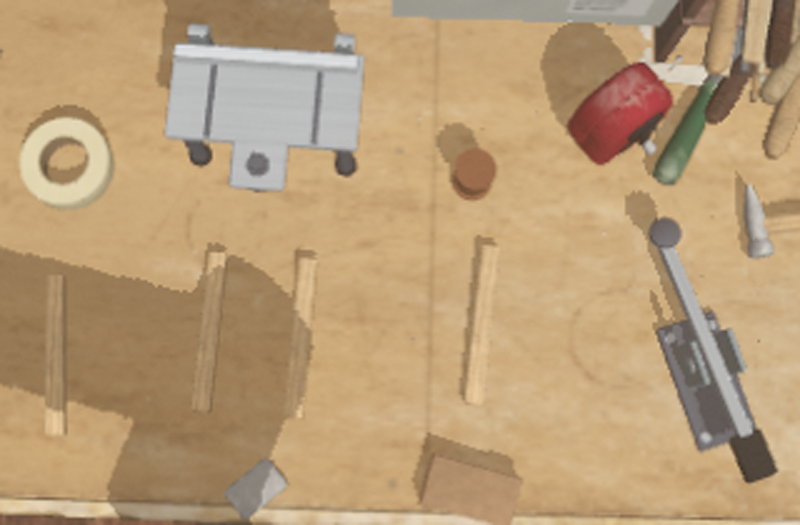

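The zoom shows all four slats cleanly, with the ends readable. The bolt head is at zoom (258,163), the saddle at (666,233) and the handle pad at (753,456). I'll convert these picks and check them against the known sizes.

Run:
```python
from h import *
np.set_printoptions(precision=4,suppress=True)
a=grab('top')
def Z(p,z): return cast(a,(np.array(p,float)+.5)/2.5-.5+[130,90],z)
for n,p in dict(A=[(56,276),(56,434)],l0=[(216,247),(202,410)],l1=[(306,251),(296,417)],B=[(486,239),(474,403)]).items():
    P=Z(p,.014);d=P[0]-P[1];print(n,P.mean(0)[:2],'len',np.linalg.norm(d),'yaw',np.degrees(np.arctan2(d[1],d[0])))
b=Z([(258,163)],.114)[0];print('bolt',b)
P=Z([(166,137),(359,150)],.106);d=P[0]-P[1];yt=np.arctan2(d[1],d[0])-np.pi/2;print('table w',np.linalg.norm(d),'yaw',np.degrees(yt))
for x,y in[(-150,-45),(-150,45),(-105,0),(-195,0),(-132,0)]:
    c,s=np.cos(yt),np.sin(yt);print(x,y,b[0]+(c*x-s*y)/1e3,b[1]+(s*x+c*y)/1e3)
S=Z([(666,233)],.047)[0];H=Z([(753,456)],.067)[0];d=(S-H)[:2];L=np.linalg.norm(d);u=d/L
print('sad',S,'han',H,'len',L,'yaw',np.degrees(np.arctan2(u[1],u[0])),'pivot',S[:2]-u*.132,H[:2]+u*.098)
print('base',Z([(656,328),(709,311),(749,432),(698,450)],.008))
im=grab('wrist');print(im['mount'],im['vfov'])
```

```text
A [0.4837 0.4016] len 0.15748765088552968 yaw 4.265250920647662
l0 [0.515  0.2504] len 0.16302897990962345 yaw -1.7661302044505451
l1 [0.5123 0.159 ] len 0.16549874254321525 yaw -1.0303878982364336
B [ 0.5307 -0.0179] len 0.1648084393189825 yaw -3.173679713510865
bolt [0.6557 0.1967 0.114 ]
table w 0.17975822920528403 yaw -2.339261235593607
-150 -45 0.503962807379368 0.1578163543639931
-150 45 0.5076362895763706 0.24774135382770343
-105 0 0.5507620482097246 0.20094211299734693
-195 0 0.4608370487460142 0.20461559519434958
-132 0 0.5237845483706115 0.20204415765644773
sad [ 0.6176 -0.1961  0.047 ] han [ 0.4027 -0.2716  0.067 ] len 0.2277840186328355 yaw 19.362226344466315 pivot [ 0.4931 -0.2398] [ 0.4952 -0.2391]
base [[ 0.5288 -0.1956  0.008 ]
 [ 0.5477 -0.25    0.008 ]
 [ 0.4271 -0.289   0.008 ]
 [ 0.4082 -0.2372  0.008 ]]
[[-0.0002 -0.9615 -0.2748  0.0692]
 [ 1.     -0.0002 -0.0001 -0.0007]
 [ 0.     -0.2748  0.9615 -0.1434]
 [ 0.      0.      0.      1.    ]] 66.08824204433324
```

```bash
cat > go.py <<'E'
import sys
from h import *
x,y,z,w=map(float,sys.argv[1:5]);s=ctrl.state();Rm=R.from_rotvec(s['ee_rot']).as_matrix()
t=np.radians(w);T=np.array([[-np.sin(t),np.cos(t),0],[np.cos(t),np.sin(t),0],[0,0,-1]])  # columns x,y,z
T=T.T
Y=np.array([np.cos(t),np.sin(t),0]);Zv=np.array([0,0,-1.]);T=np.c_[np.cross(Y,Zv),Y,Zv]
print('turn',np.round(np.degrees(R.from_matrix(Rm.T@T).as_rotvec())/6,2),'then shift',np.round(T.T@(np.array([x,y,z])-s['ee_pos'])/.05,3),'pos',np.round(s['ee_pos'],4),'t',round(s['time_s'],2),'F',np.round(s['contact_force'],1))
E
python3 go.py .4837 .4016 .06 94.3
```

```text
turn [-0.  -0.  -3.4] then shift [-6.592 -2.557  3.421] pos [0.1455 0.5044 0.231 ] t 0.3 F [-0.9  0.2 -0.1]
```

```bash
python3 -m jog '0 0 0 0 0 -0.85; 0 0 0 0 0 -0.85; 0 0 0 0 0 -0.85; 0 0 0 0 0 -0.85; -0.7 -0.25 0 0 0 0; -0.7 -0.25 0 0 0 0; -0.7 -0.25 0 0 0 0; -0.7 -0.25 0 0 0 0' 60; python3 -m jog '-0.75 -0.3 0.3 0 0 0; -0.75 -0.3 0.6 0 0 0; -0.75 -0.3 0.6 0 0 0; -0.75 -0.3 0.6 0 0 0; -0.75 -0.3 0.6 0 0 0; 0 0 0 0 0 0' 60;python3 go.py .4837 .4016 .003 94.3
```

```text
time_s: 1.3
ee_pos: [0.2899, 0.4647, 0.2313]
ee_rot: [0.118, -3.139, -0.0]
contact_force: [-0.0, 0.8, -0.3]
finger_gap: 0.705
grasp_force: 0.0
time_s: 2.05
ee_pos: [0.4822, 0.402, 0.0922]
ee_rot: [0.113, -3.135, 0.006]
contact_force: [-1.6, 0.4, -0.4]
finger_gap: 0.699
grasp_force: 0.0
turn [-0.03 -0.05 -0.03] then shift [-0.03  -0.009  1.784] pos [0.4822 0.402  0.0922] t 2.05 F [-1.6  0.4 -0.4]
```

```bash
python3 -m jog '0 0 0.6 0 0 0; 0 0 0.6 0 0 0; 0 0 0.4 0 0 0; 0 0 0.18 0 0 0; 0 0 0 0 0 0'; python3 -m jog '0 0 0 0 0 0; 0 0 0 0 0 0; 0 0 0 0 0 0; 0 0 0 0 0 0; 0 0 0 0 0 0; 0 0 0 0 0 0' 5;python3 go.py .4837 .4016 .003 94.3
```

```text
time_s: 2.68
ee_pos: [0.4814, 0.4047, 0.0076]
ee_rot: [-0.119, 3.139, 0.0]
contact_force: [0.0, -0.0, 0.8]
finger_gap: 0.704
grasp_force: 0.0
time_s: 3.42
ee_pos: [0.482, 0.4049, 0.0086]
ee_rot: [-0.118, 3.138, 0.002]
contact_force: [-0.7, -0.9, 5.9]
finger_gap: 0.183
grasp_force: 59.3
turn [0.01 0.02 0.  ] then shift [-0.029 -0.068  0.112] pos [0.482  0.4049 0.0086] t 3.42 F [-0.7 -0.9  5.9]
```

```bash
python3 -m jog '0 0 -0.4 0 0 0; 0 0 -0.6 0 0 0; 0 0 -0.6 0 0 0; 0 0 0 0 0 0'; python3 -c "
from h import *
a=grab('wrist');b=grab('side')
w=a['frame'];s=cv2.resize(b['frame'][120:260,120:300],(540,420))
cv2.imwrite('pics/w1.png',cv2.resize(np.hstack([w,s])[:,:,::-1],(800,306)))"
```

```text
time_s: 3.92
ee_pos: [0.4829, 0.4055, 0.0914]
ee_rot: [-0.118, 3.134, 0.006]
contact_force: [0.1, 0.8, -1.3]
finger_gap: 0.182
grasp_force: 58.6
```

View pics/w1.png

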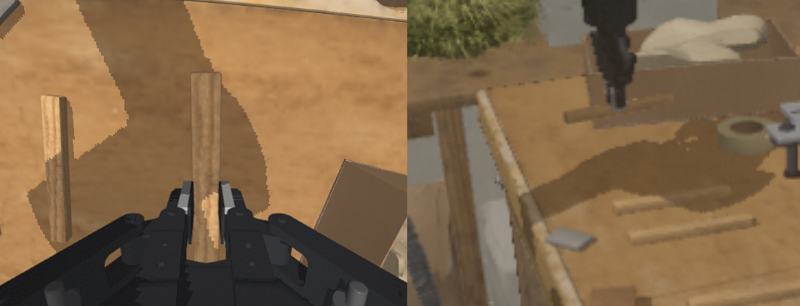

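The slat is gripped squarely and held level between the pads. Next I'll rotate it and carry it to the far crib position.

```bash
python3 -m jog '0 0 -0.2 0 0 1; 0 0 -0.2 0 0 1; 0 0 0 0 0 1; 0 0 0 0 0 1; 0 0 0 0 0 1; 0 0 0 0 0 1; 0 0 0 0 0 1; 0 0 0 0 0 1';python3 -m jog '0 0 0 0 0 1; 0 0 0 0 0 1; 0 0 0 0 0 1; 0 0 0 0 0 1; 0 0 0 0 0 1; 0 0 0 0 0 1; 0 0 0 0 0 1; 0 0 0 0 0 1';python3 go.py .551 .201 .04 -2.1
```

```text
time_s: 5.03
ee_pos: [0.4807, 0.4038, 0.1052]
ee_rot: [-1.173, -2.912, 0.005]
contact_force: [-0.2, -0.3, -0.3]
finger_gap: 0.182
grasp_force: 58.6
time_s: 6.02
ee_pos: [0.4807, 0.4039, 0.1052]
ee_rot: [-2.257, -2.184, 0.005]
contact_force: [0.2, -0.7, -0.3]
finger_gap: 0.181
grasp_force: 58.6
turn [-0.03  0.02  0.04] then shift [-4.003  1.554  1.304] pos [0.4807 0.4039 0.1052] t 6.03 F [ 0.2 -0.7 -0.3]
```

```bash
python3 -m jog '-0.6 0.22 0 0 0 0; -0.6 0.22 0 0 0 0; -0.6 0.22 0 0 0 0; -0.6 0.22 0 0 0 0; -0.6 0.22 0.2 0 0 0; -0.6 0.22 0.3 0 0 0; -0.4 0.23 0.3 0 0 0; 0 0 0.3 0 0 0';python3 -m jog '0 0 0 0 0 0; 0 0 0 0 0 0';python3 go.py .551 .201 .024 -2.1
```

```text
time_s: 7.02
ee_pos: [0.5527, 0.2008, 0.0501]
ee_rot: [-2.256, -2.185, 0.004]
contact_force: [-0.5, -0.4, 0.3]
finger_gap: 0.184
grasp_force: 58.7
time_s: 7.28
ee_pos: [0.5528, 0.2032, 0.0525]
ee_rot: [-2.253, -2.19, -0.0]
contact_force: [1.0, 0.5, -0.3]
finger_gap: 0.18
grasp_force: 58.7
turn [ 0.   -0.    0.08] then shift [-0.045 -0.034  0.57 ] pos [0.5528 0.2032 0.0525] t 7.28 F [ 1.   0.5 -0.3]
```

```bash
python3 -m jog '-0.04 -0.03 0.25 0 0 0; 0 0 0.2 0 0 0; 0 0 0.1 0 0 0; 0 0 0 0 0 0; 0 0 0 0 0 0';python3 go.py .551 .201 .024 -2.1
```

```text
time_s: 7.9
ee_pos: [0.5517, 0.2004, 0.0251]
ee_rot: [2.254, 2.188, 0.001]
contact_force: [0.7, -0.2, -0.1]
finger_gap: 0.184
grasp_force: 58.7
turn [ 0.01 -0.    0.07] then shift [ 0.012 -0.015  0.023] pos [0.5517 0.2004 0.0251] t 7.9 F [ 0.7 -0.2 -0.1]
```

```bash
python3 -m jog '0 0 0.03 0 0 0; 0 0 0.03 0 0 0; 0 0 0 0 0 0; 0 0 0 0 0 0';python3 -m jog '0 0 0 0 0 0; 0 0 0 0 0 0; 0 0 0 0 0 0' 45;python3 -m jog '0 0 -0.3 0 0 0; 0 0 -0.7 0 0 0; 0 0 -0.7 0 0 0; 0 0 0 0 0 0' 60;python3 go.py .5307 -.0179 .005 -93.2
```

```text
time_s: 8.4
ee_pos: [0.5517, 0.2004, 0.0226]
ee_rot: [2.254, 2.188, 0.001]
contact_force: [-2.5, -0.0, 4.2]
finger_gap: 0.187
grasp_force: 59.4
time_s: 8.78
ee_pos: [0.5514, 0.2003, 0.0215]
ee_rot: [-2.254, -2.188, 0.0]
contact_force: [0.2, 0.1, 0.2]
finger_gap: 0.529
grasp_force: 0.0
time_s: 9.28
ee_pos: [0.5535, 0.2009, 0.1118]
ee_rot: [2.251, 2.186, 0.011]
contact_force: [1.2, -0.8, 0.1]
finger_gap: 0.707
grasp_force: 0.0
turn [ 0.04 -0.08 15.25] then shift [-0.211  4.395  2.135] pos [0.5535 0.2009 0.1118] t 9.28 F [ 1.2 -0.8  0.1]
```

```bash
python3 -m jog '0 0 0 0 0 1; 0 0 0 0 0 1; 0 0 0 0 0 1; 0 0 0 0 0 1; 0 0 0 0 0 1; 0 0 0 0 0 1; 0 0 0 0 0 1; 0 0 0 0 0 1' 60;python3 -m jog '0 0 0 0 0 1; 0 0 0 0 0 1; 0 0 0 0 0 1; 0 0 0 0 0 1; 0 0 0 0 0 1; 0 0 0 0 0 1; 0 0 0 0 0 1; 0 0 0 0 0 0.25';python3 -m jog '-0.05 0.73 0 0 0 0; -0.05 0.73 0 0 0 0; -0.05 0.73 0 0 0 0; 0 0.73 0.2 0 0 0; 0 0.73 0.4 0 0 0; 0 0.73 0.4 0 0 0; 0 0 0 0 0 0';python3 go.py .5307 -.0179 .005 -93.2
```

```text
time_s: 10.28
ee_pos: [0.5511, 0.2002, 0.1063]
ee_rot: [-2.951, -1.077, 0.001]
contact_force: [0.0, -0.2, 0.1]
finger_gap: 0.702
grasp_force: 0.0
time_s: 11.28
ee_pos: [0.5512, 0.2002, 0.1064]
ee_rot: [3.14, -0.088, -0.001]
contact_force: [-0.5, 0.0, 0.3]
finger_gap: 0.699
grasp_force: 0.0
time_s: 12.15
ee_pos: [0.5303, -0.0198, 0.0549]
ee_rot: [-3.14, 0.09, 0.006]
contact_force: [0.1, 0.5, -0.3]
finger_gap: 0.702
grasp_force: 0.0
turn [-0.    0.04 -0.02] then shift [ 0.005 -0.038  0.998] pos [ 0.5303 -0.0198  0.0549] t 12.15 F [ 0.1  0.5 -0.3]
```

```bash
python3 -m jog '0 -0.04 0.4 0 0 0; 0 0 0.35 0 0 0; 0 0 0.2 0 0 0; 0 0 0 0 0 0'; python3 -m jog '0 0 0 0 0 0; 0 0 0 0 0 0; 0 0 0 0 0 0; 0 0 0 0 0 0; 0 0 0 0 0 0; 0 0 0 0 0 0' 5;python3 -m jog '0 0 -0.4 0 0 0; 0 0 -0.6 0 0 0; 0 0 -0.8 0 0 -1; 0 0 0 0 0 -1; 0 0 0 0 0 -1; 0 0 0 0 0 -1; 0 0 0 0 0 -1; 0 0 0 0 0 -1';python3 -m jog '0 0 0 0 0 -1; 0 0 0 0 0 -1; 0 0 0 0 0 -1; 0 0 0 0 0 -1; 0 0 0 0 0 -1; 0 0 0 0 0 -1; 0 0 0 0 0 -1; 0 0 0 0 0 -1';python3 go.py .459 .2047 .04 -2.1
```

```text
time_s: 12.65
ee_pos: [0.5315, -0.0155, 0.0086]
ee_rot: [-3.14, 0.086, 0.002]
contact_force: [0.1, 0.7, -0.9]
finger_gap: 0.7
grasp_force: 0.0
time_s: 13.4
ee_pos: [0.5325, -0.016, 0.0102]
ee_rot: [-3.14, 0.087, -0.002]
contact_force: [-1.0, -0.3, 6.1]
finger_gap: 0.178
grasp_force: 58.8
time_s: 14.4
ee_pos: [0.5317, -0.016, 0.0989]
ee_rot: [-3.012, -0.892, 0.001]
contact_force: [1.1, 0.5, 0.0]
finger_gap: 0.179
grasp_force: 58.7
time_s: 15.4
ee_pos: [0.5317, -0.016, 0.099]
ee_rot: [-2.388, -2.04, 0.0]
contact_force: [-0.2, 0.7, -0.9]
finger_gap: 0.18
grasp_force: 58.7
turn [-0.   -0.   -1.15] then shift [ 4.357 -1.615  1.179] pos [ 0.5317 -0.016   0.099 ] t 15.4 F [-0.2  0.7 -0.9]
```

```bash
python3 -m jog '0 0 0 0 0 -0.6; 0 0 0 0 0 -0.55; 0.7 -0.27 0 0 0 0; 0.7 -0.27 0 0 0 0; 0.7 -0.27 0 0 0 0; 0.7 -0.27 0.1 0 0 0; 0.7 -0.27 0.4 0 0 0; 0.7 -0.27 0.4 0 0 0';python3 -m jog '0.15 0 0.2 0 0 0; 0 0 0 0 0 0; 0 0 0 0 0 0';python3 go.py .459 .2047 .025 -2.1
```

```text
time_s: 16.4
ee_pos: [0.4588, 0.1982, 0.0538]
ee_rot: [2.265, 2.176, 0.001]
contact_force: [0.3, 0.6, -0.0]
finger_gap: 0.174
grasp_force: 58.7
time_s: 16.77
ee_pos: [0.4605, 0.2038, 0.045]
ee_rot: [2.266, 2.175, 0.001]
contact_force: [0.2, -0.7, -0.5]
finger_gap: 0.178
grasp_force: 58.7
turn [ 0.01 -0.   -0.04] then shift [ 0.016 -0.03   0.4  ] pos [0.4605 0.2038 0.045 ] t 16.77 F [ 0.2 -0.7 -0.5]
```

```bash
python3 -m jog '0 -0.03 0.2 0 0 0; 0 0 0.15 0 0 0; 0 0 0.07 0 0 0; 0 0 0.03 0 0 0; 0 0 0 0 0 0; 0 0 0 0 0 0';python3 -m jog '0 0 0 0 0 0; 0 0 0 0 0 0; 0 0 0 0 0 0' 45;python3 -m jog '0 0 -0.3 0 0 0; 0 0 -0.7 0 0 0; 0 0 -0.8 0 0 0; 0 0 -0.8 0 0 0; 0 0 0 0 0 0' 85;python3 go.py .494 -.2395 .15 -70.6
```

```text
time_s: 17.52
ee_pos: [0.458, 0.2042, 0.0241]
ee_rot: [-2.265, -2.176, 0.003]
contact_force: [-12.6, -6.3, 23.8]
finger_gap: 0.181
grasp_force: 61.6
time_s: 17.9
ee_pos: [0.458, 0.2046, 0.0214]
ee_rot: [-2.265, -2.176, 0.001]
contact_force: [0.1, 0.6, 0.6]
finger_gap: 0.526
grasp_force: 0.0
time_s: 18.52
ee_pos: [0.46, 0.2054, 0.1567]
ee_rot: [2.263, 2.174, 0.012]
contact_force: [0.2, 0.2, 0.3]
finger_gap: 0.996
grasp_force: 0.0
turn [ 0.05 -0.07 11.39] then shift [-2.314  8.618  0.134] pos [0.46   0.2054 0.1567] t 18.52 F [0.2 0.2 0.3]
```

```bash
python3 -m jog '0 0 0 0 0 1; 0 0 0 0 0 1; 0 0 0 0 0 1; 0 0 0 0 0 1; 0 0 0 0 0 1; 0 0 0 0 0 1; 0 0 0 0 0 1; 0 0 0 0 0 1';python3 -m jog '0 0 0 0 0 1; 0 0 0 0 0 1; 0 0 0 0 0 1; 0 0 0 0 0 0.4; -0.2 0.7 0 0 0 0; -0.2 0.7 0 0 0 0; -0.2 0.7 0 0 0 0; -0.2 0.7 0 0 0 0';python3 -m jog '-0.2 0.7 0 0 0 0; -0.2 0.7 0 0 0 0; -0.2 0.7 0 0 0 0; -0.2 0.7 0 0 0 0; -0.2 0.75 0 0 0 0; -0.2 0.75 0 0 0 0; -0.2 0.75 0 0 0 0; -0.1 0.75 0 0 0 0';python3 -m jog '0 0 0 0 0 0';python3 go.py .494 -.2395 .15 -70.6
python3 -c "
from h import *
a=grab('wrist');b=grab('top');c=grab('side')
w=cv2.resize(a['frame'],(400,300));t=cv2.resize(b['frame'][130:280,150:350],(400,300),interpolation=2)
s=cv2.resize(c['frame'][140:290,170:370],(400,300),interpolation=2);s2=cv2.resize(c['frame'][220:370,220:420],(400,300),interpolation=2)
cv2.imwrite('pics/m2.png',np.vstack([np.hstack([w,t]),np.hstack([s,s2])])[:,:,::-1])
cv2.imwrite('pics/w2.png',a['frame'][:,:,::-1]);np.savez('w2.npz',**{k:a[k] for k in('pose','K','D')})"
```

```text
time_s: 19.52
ee_pos: [0.4578, 0.2045, 0.1513]
ee_rot: [-2.957, -1.062, 0.002]
contact_force: [0.6, -0.6, -0.1]
finger_gap: 0.993
grasp_force: 0.0
time_s: 20.52
ee_pos: [0.4663, 0.0582, 0.1515]
ee_rot: [-3.097, -0.527, 0.001]
contact_force: [1.0, 0.2, 0.2]
finger_gap: 0.995
grasp_force: 0.0
time_s: 21.52
ee_pos: [0.4915, -0.2404, 0.1514]
ee_rot: [-3.097, -0.526, 0.001]
contact_force: [0.9, -0.4, 0.7]
finger_gap: 0.997
grasp_force: 0.0
time_s: 21.65
ee_pos: [0.4914, -0.241, 0.151]
ee_rot: [-3.097, -0.522, 0.002]
contact_force: [-0.1, -0.0, -0.5]
finger_gap: 0.994
grasp_force: 0.0
turn [-0.01  0.01 -0.04] then shift [ 0.059 -0.011  0.02 ] pos [ 0.4914 -0.241   0.151 ] t 21.65 F [-0.1 -0.  -0.5]
```

View pics/m2.png

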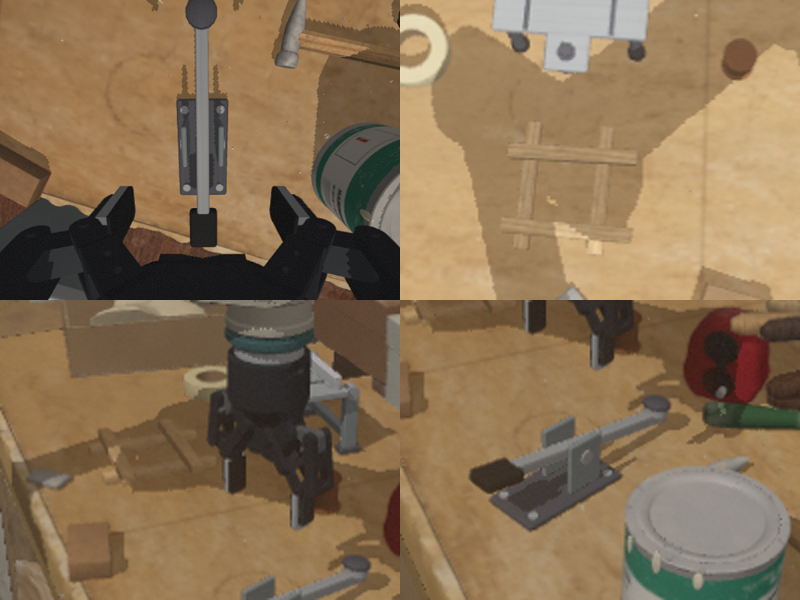

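The crib is right: both spare slats lie across both lower slats, well apart. The jack sits squarely under the gripper, so I'll check its position from this near view.

```bash
python3 - <<'E'
from h import *
np.set_printoptions(precision=4,suppress=True)
d=np.load('w2.npz')
C=cast(d,np.array([(177.5,98.5),(226.5,98.5),(228,194),(179,194)])*1.4,.008);print(C,np.linalg.norm(C[0]-C[1]),np.linalg.norm(C[1]-C[2]))
S=cast(d,np.array([(202,14)])*1.4,.047)[0];H=cast(d,np.array([(203,231)])*1.4,.067)[0];u=(S-H)[:2];print(S,H,np.linalg.norm(u),np.degrees(np.arctan2(u[1],u[0])))
u/=np.linalg.norm(u);print('pivot',S[:2]-u*.132,C.mean(0)[:2]+u*.02)
t=grab('top')
f=lambda p:cast(t,(np.array(p)-[400,0])/2+[150,130],.028)
P=f([(509,151),(637,158),(502,225),(633,236)]);print(P,P[:2].mean(0),P[2:].mean(0))
print('bolt',cast(t,[[566/2-50,51/2+130]],.114))
E
python3 go.py .494 -.2395 .031 -70.6
```

```text
[[ 0.5306 -0.1964  0.008 ]
 [ 0.5502 -0.2528  0.008 ]
 [ 0.4311 -0.3002  0.008 ]
 [ 0.4091 -0.2368  0.008 ]] 0.059655238236612916 0.12819361163234125
[ 0.6183 -0.1976  0.047 ] [ 0.404  -0.2732  0.067 ] 0.22728148155257946 19.420677685878434
pivot [ 0.4938 -0.2415] [ 0.4991 -0.2399]
[[0.5503 0.2717 0.028 ]
 [0.5463 0.1142 0.028 ]
 [0.4592 0.275  0.028 ]
 [0.4509 0.1157 0.028 ]] [0.5483 0.193  0.028 ] [0.4551 0.1953 0.028 ]
bolt [[0.6543 0.1964 0.114 ]]
turn [-0.01  0.   -0.01] then shift [0.035 0.039 2.411] pos [ 0.4917 -0.2382  0.1516] t 21.85 F [ 0.7  0.6 -0.2]
```

```bash
python3 -m jog '0.035 0.04 0.6 0 0 0; 0 0 0.6 0 0 0; 0 0 0.6 0 0 0; 0 0 0.4 0 0 0; 0 0 0.2 0 0 0; 0 0 0 0 0 0; 0 0 0 0 0 0';python3 go.py .494 -.2400 .031 -70.6; python3 -m jog '0 0 0 0 0 0; 0 0 0 0 0 0; 0 0 0 0 0 0; 0 0 0 0 0 0; 0 0 0 0 0 0; 0 0 0 0 0 0' 35;python3 go.py .494 -.2400 .031 -70.6
```

```text
time_s: 22.72
ee_pos: [0.4948, -0.2406, 0.033]
ee_rot: [3.096, 0.527, 0.002]
contact_force: [-0.9, -0.0, -0.5]
finger_gap: 0.995
grasp_force: 0.0
turn [ 0.01 -0.01 -0.01] then shift [-0.011 -0.016  0.039] pos [ 0.4948 -0.2406  0.033 ] t 22.73 F [-0.9 -0.  -0.5]
time_s: 23.48
ee_pos: [0.4943, -0.2404, 0.0324]
ee_rot: [-3.097, -0.527, -0.001]
contact_force: [-2.3, 2.1, 5.5]
finger_gap: 0.508
grasp_force: 63.0
turn [ 0.   -0.   -0.01] then shift [-0.004 -0.009  0.027] pos [ 0.4943 -0.2404  0.0324] t 23.48 F [-2.3  2.1  5.5]
```

```bash
python3 -m jog '0 0 -0.2 0 0 0; 0 0 -0.4 0 0 0; 0 0 -0.6 0 0 0; 0 0 -0.6 0 0 0; 0 0 -0.4 0 0 0; 0 0 0 0 0 0.6; 0 0 0 0 0 0.6; 0 0 0 0 0 0.6';python3 -m jog '0 0 0 0 0 0.6; 0 0 0 0 0 0.6; 0 0 0 0 0 0.6; 0 0 0 0 0 0; 0 0 0 0 0 0';python3 go.py .463 .203 .142 -92.1;python3 -c "
from h import *
c=grab('side');cv2.imwrite('pics/s3.png',cv2.resize(c['frame'][150:350,200:420],(660,600),interpolation=2)[:,:,::-1])"
```

```text
time_s: 24.48
ee_pos: [0.4934, -0.2403, 0.1407]
ee_rot: [-3.132, -0.229, 0.003]
contact_force: [-0.2, 0.5, -6.4]
finger_gap: 0.504
grasp_force: 62.7
time_s: 25.1
ee_pos: [0.4938, -0.2404, 0.1413]
ee_rot: [-3.14, 0.061, 0.002]
contact_force: [0.4, -0.5, -6.7]
finger_gap: 0.507
grasp_force: 62.5
turn [-0.01  0.01 -0.02] then shift [-0.941 -8.839 -0.015] pos [ 0.4938 -0.2404  0.1413] t 25.1 F [ 0.4 -0.5 -6.7]
```

View pics/s3.png

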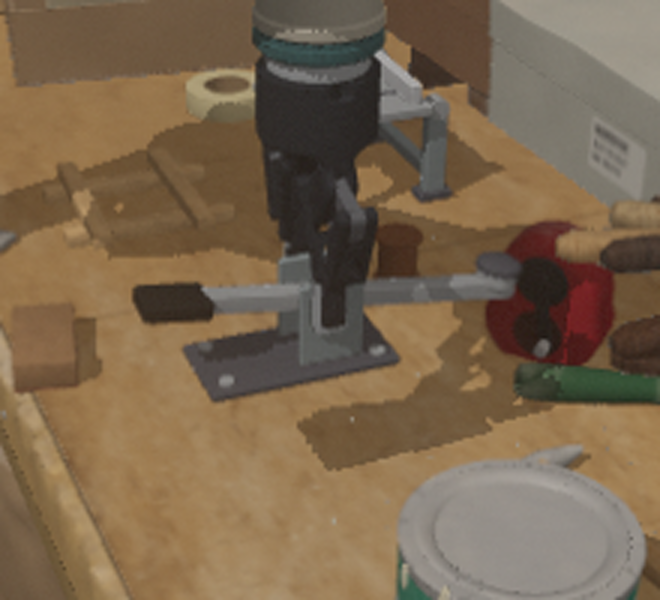

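The jack hangs in the grip. I'll check its tilt by projecting the expected saddle and handle and comparing with the observed crop positions: saddle (498,264), handle top middle (172,290).

Run:
```python
from h import *
c=grab('side')
for dz in(0,.01):
  P=np.array([[.4938+.132,-.2452,.109+.047+dz],[.4938-.098,-.2368,.109+.067-dz],[.4938-.085,-.2374-.032,.117-dz*.7],[.5388,-.242-.032,.117+dz*.4]])
  print((proj(c,P)-[200,150])*3)
```

```text
[[495.94336997 257.62914261]
 [168.19339279 293.05551237]
 [208.05716899 395.04549613]
 [397.99156267 355.2229634 ]]
[[496.95271711 244.61975716]
 [168.72067528 306.873611  ]
 [208.2885871  404.29460315]
 [398.23889718 350.03519281]]
```

```bash
python3 -m jog '-0.1 -0.7 0 0 0 0; -0.1 -0.7 0 0 0 0; -0.1 -0.7 0 0 0 0; -0.1 -0.7 0 0 0 0; -0.1 -0.7 0 0 0 0; -0.1 -0.7 0 0 0 0; -0.1 -0.7 0 0 0 0; -0.1 -0.7 0 0 0 0';python3 -m jog '-0.1 -0.7 0 0 0 0; 0 -0.7 0 0 0 0; 0 -0.7 0 0 0 0; 0 -0.6 0 0 0 0; 0 -0.3 0 0 0 0; 0 0 0 0 0 0; 0 0 0 0 0 0';python3 go.py .463 .203 .066 -92.1
```

```text
time_s: 26.2
ee_pos: [0.4652, 0.042, 0.142]
ee_rot: [-3.141, 0.062, -0.001]
contact_force: [0.5, 0.1, -6.4]
finger_gap: 0.509
grasp_force: 63.4
time_s: 27.08
ee_pos: [0.4664, 0.1902, 0.1417]
ee_rot: [3.14, -0.064, -0.0]
contact_force: [-0.5, -1.0, -6.8]
finger_gap: 0.505
grasp_force: 63.6
turn [ 0.    0.   -0.04] then shift [-0.077 -0.254  1.515] pos [0.4664 0.1902 0.1417] t 27.07 F [-0.5 -1.  -6.8]
```

```bash
python3 -m jog '-0.06 -0.25 0.2 0 0 0; 0 0 0.4 0 0 0; 0 0 0.4 0 0 0; 0 0 0.3 0 0 0; 0 0 0.2 0 0 0; 0 0 0 0 0 0; 0 0 0 0 0 0; 0 0 0 0 0 0';python3 go.py .523 .201 .064 -92.1;python3 -c "
from h import *
c=grab('side');t=grab('top');cv2.imwrite('pics/s4.png',np.hstack([cv2.resize(x['frame'][a:a+150,b:b+150],(400,400),interpolation=2) for x,a,b in((c,145,210),(t,130,170))])[:,:,::-1])"
```

```text
time_s: 28.08
ee_pos: [0.4643, 0.2038, 0.0676]
ee_rot: [-3.14, 0.063, -0.002]
contact_force: [0.6, 0.3, -7.4]
finger_gap: 0.507
grasp_force: 63.6
turn [-0.01 -0.01 -0.03] then shift [1.174 0.012 0.073] pos [0.4643 0.2038 0.0676] t 28.07 F [ 0.6  0.3 -7.4]
```

View pics/s4.png

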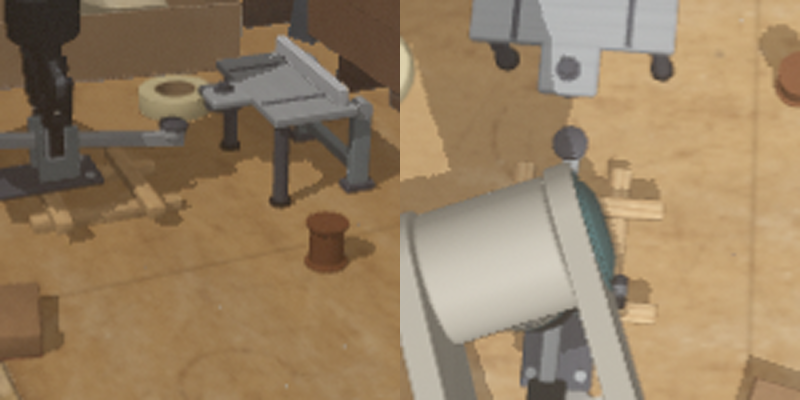

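Top view: the saddle is at crop (570,141) and the bolt head at (568,68), in line. The side view shows the saddle below tongue height and the jack level.

```bash
python3 - <<'E'
from h import *
t=grab('top');f=lambda u,v,z:cast(t,[[170+(u-400)*.375,130+v*.375]],z)[0]
s=f(570,141,.081);b=f(568.5,68,.114);print(s,b,b-s, (b-s)[:2]@[.9993,-.0366]/.05,(b-s)[:2]@[-.0366,-.9993]/.05)
E
python3 go.py .523 .201 .064 -92.1
```

```text
[0.59755371 0.19568367 0.081     ] [0.65427503 0.19592555 0.114     ] [0.05672132 0.00024189 0.033     ] 1.1334552073353725 -0.046354339865918595
turn [-0.   -0.01 -0.03] then shift [1.18  0.01  0.065] pos [0.4641 0.2037 0.0672] t 28.23 F [ 0.6  0.2 -7.1]
```

```bash
python3 -m jog '0 0 0.05 0 0 0; 0.2 0 0 0 0 0; 0.3 0 0 0 0 0; 0.3 0 0 0 0 0; 0.25 -0.02 0 0 0 0; 0.1 0 0 0 0 0; 0 0 0 0 0 0; 0 0 0 0 0 0';python3 go.py .5225 .201 .0604 -92.1
```

```text
time_s: 29.22
ee_pos: [0.521, 0.2023, 0.0642]
ee_rot: [3.141, -0.062, -0.001]
contact_force: [0.1, -0.4, -6.3]
finger_gap: 0.505
grasp_force: 63.7
turn [ 0.    0.   -0.03] then shift [0.032 0.026 0.075] pos [0.521  0.2023 0.0642] t 29.23 F [ 0.1 -0.4 -6.3]
```

```bash
python3 -m jog '0.02 0 0.03 0 0 0; 0 0 0.03 0 0 0; 0 0 0 0 0 0; 0 0 0 0 0 0';python3 -m jog '0 0 0.02 0 0 0; 0 0 0 0 0 0; 0 0 0 0 0 0';python3 go.py .5225 .201 .0604 -92.1
```

```text
time_s: 29.72
ee_pos: [0.5223, 0.2023, 0.0613]
ee_rot: [-3.141, 0.063, -0.0]
contact_force: [-0.3, 0.6, -6.9]
finger_gap: 0.506
grasp_force: 63.7
time_s: 30.1
ee_pos: [0.5225, 0.2023, 0.0604]
ee_rot: [-3.141, 0.063, -0.001]
contact_force: [-0.8, 0.5, -5.1]
finger_gap: 0.506
grasp_force: 63.8
turn [-0.   -0.   -0.03] then shift [0.001 0.026 0.001] pos [0.5225 0.2023 0.0604] t 30.1 F [-0.8  0.5 -5.1]
```

Contact is just starting. I'll lower a touch more, release, and rise.

```bash
python3 -m jog '0 0 0.02 0 0 0; 0 0 0.01 0 0 0; 0 0 0 0 0 0; 0 0 0 0 0 0';python3 -m jog '0 0 0 0 0 0; 0 0 0 0 0 0; 0 0 0 0 0 0; 0 0 0 0 0 0' 70;python3 -m jog '0 0 -0.3 0 0 0; 0 0 -0.5 0 0 0; 0 0 -0.7 0 0 0; 0 0 -0.6 0 0 0; -0.5 0 0 0 0 0; -0.5 0 0 0 0 0; -0.5 0 0 0 0 0; -0.5 0 0 0 0 0';python3 -m jog '0 0 0 0 0 0; 0 0 0 0 0 0' 0;python3 go.py .425 .2052 .12 -92.1;python3 -c "
from h import *
c=grab('side');t=grab('top');w=grab('wrist');cv2.imwrite('pics/s5.png',np.vstack([np.hstack([cv2.resize(x['frame'][a:a+150,b:b+200],(400,300),interpolation=2) for x,a,b in((c,145,190),(t,130,150))]),np.hstack([cv2.resize(w['frame'],(400,300)),np.zeros((300,400,3),np.uint8)])])[:,:,::-1])
np.savez('w5.npz',**{k:w[k] for k in('pose','K','D')})"
```

```text
time_s: 30.6
ee_pos: [0.5226, 0.2023, 0.0603]
ee_rot: [-3.141, 0.063, -0.001]
contact_force: [-5.3, -1.4, 6.4]
finger_gap: 0.507
grasp_force: 65.5
time_s: 31.1
ee_pos: [0.5224, 0.2023, 0.0588]
ee_rot: [-3.141, 0.063, -0.0]
contact_force: [-0.6, -0.2, -0.0]
finger_gap: 0.82
grasp_force: 0.0
time_s: 32.1
ee_pos: [0.4218, 0.2063, 0.1651]
ee_rot: [-3.14, 0.063, -0.002]
contact_force: [-0.1, 0.4, -0.6]
finger_gap: 0.821
grasp_force: 0.0
time_s: 32.35
ee_pos: [0.4231, 0.2063, 0.1647]
ee_rot: [-3.14, 0.063, -0.002]
contact_force: [0.6, -0.0, -0.2]
finger_gap: 0.398
grasp_force: 0.0
turn [-0.01 -0.01 -0.03] then shift [0.038 0.021 0.893] pos [0.4231 0.2063 0.1647] t 32.35 F [ 0.6 -0.  -0.2]
```

View pics/s5.png

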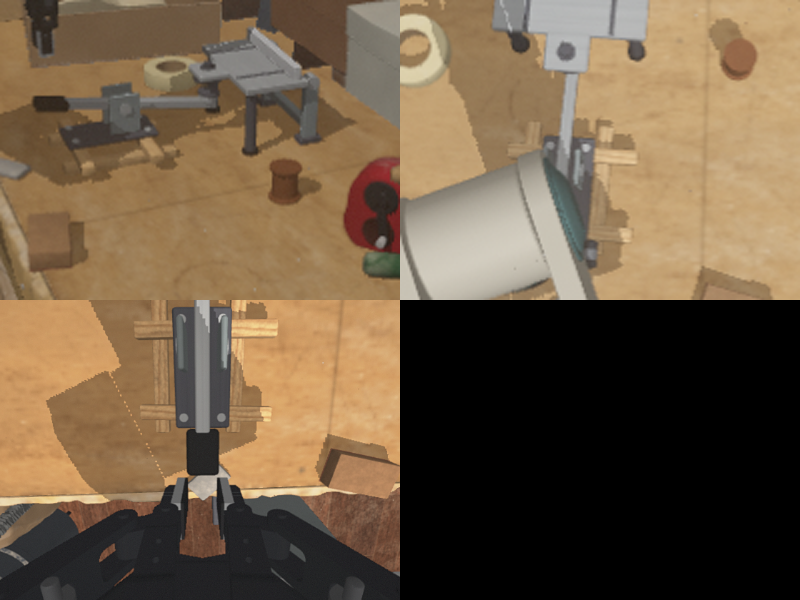

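The jack stands on both upper slats with its saddle under the tongue. In the wrist tile the handle pad spans x 187–219, y 129–175. I'll compute its position.

```bash
python3 - <<'E'
from h import *
np.set_printoptions(precision=4,suppress=True)
d=np.load('w5.npz')
P=cast(d,np.array([(187,129),(219,129),(219,175),(187,175)])*1.4,.095);h=P.mean(0);print(P,h,'saddle',h[:2]+.230*np.array([.9993,-.0366]))
E
python3 go.py .424 .2055 .105 -92.1
```

```text
[[0.4524 0.2184 0.095 ]
 [0.4512 0.1885 0.095 ]
 [0.4049 0.1894 0.095 ]
 [0.4062 0.2211 0.095 ]] [0.4287 0.2043 0.095 ] saddle [0.6585 0.1959]
turn [-0.   -0.   -0.04] then shift [0.02  0.012 1.178] pos [0.423  0.2061 0.1639] t 32.5 F [ 0.3 -0.6 -0.3]
```

```bash
python3 -m jog '0.04 0.02 0.5 0 0 0; 0 0 0.5 0 0 0; 0 0 0.15 0 0 0; 0 0 0 0 0 0; 0 0 0 0 0 0' 0;python3 -m jog '0 0 0.1 0 0 0; 0 0 0.1 0 0 0; 0 0 0.1 0 0 0; 0 0 0 0 0 0; 0 0 0 0 0 0' 0;python3 go.py .4255 .2045 .065 -92.1
```

```text
time_s: 33.12
ee_pos: [0.425, 0.2054, 0.1074]
ee_rot: [-3.14, 0.063, -0.003]
contact_force: [0.3, -0.3, -0.2]
finger_gap: -0.002
grasp_force: 0.0
time_s: 33.75
ee_pos: [0.4244, 0.2052, 0.0914]
ee_rot: [-3.141, 0.063, 0.0]
contact_force: [-0.8, 0.2, 1.2]
finger_gap: 0.002
grasp_force: 0.6
turn [-0.    0.   -0.03] then shift [0.023 0.013 0.529] pos [0.4244 0.2052 0.0914] t 33.75 F [-0.8  0.2  1.2]
```

```bash
python3 -m jog '0 0 0.06 0 0 0; 0 0 0.06 0 0 0; 0 0 0.06 0 0 0; 0 0 0.06 0 0 0; 0 0 0 0 0 0; 0 0 0 0 0 0';python3 -m jog '0 0 0.06 0 0 0; 0 0 0.06 0 0 0; 0 0 0.06 0 0 0; 0 0 0 0 0 0; 0 0 0 0 0 0';python3 go.py .4255 .2045 .065 -92.1
```

```text
time_s: 34.5
ee_pos: [0.4239, 0.2053, 0.0801]
ee_rot: [-3.141, 0.062, 0.002]
contact_force: [-7.5, -1.3, 10.6]
finger_gap: 0.001
grasp_force: 5.2
time_s: 35.12
ee_pos: [0.4239, 0.2054, 0.0712]
ee_rot: [-3.141, 0.062, 0.002]
contact_force: [-8.8, -1.3, 10.4]
finger_gap: -0.001
grasp_force: 6.1
turn [-0.    0.01 -0.03] then shift [0.033 0.017 0.124] pos [0.4239 0.2054 0.0712] t 35.12 F [-8.8 -1.3 10.4]
```

```bash
python3 -m jog '-0.03 0 0.03 0 0 0; -0.02 0 0.04 0 0 0; 0 0 0.04 0 0 0; 0 0 0 0 0 0; 0 0 0 0 0 0';python3 go.py .4255 .2045 .065 -92.1;python3 -c "
from h import *
c=grab('side');t=grab('top');cv2.imwrite('pics/s6.png',np.hstack([cv2.resize(x['frame'][a:a+110,b:b+110],(400,400),interpolation=2) for x,a,b in((c,145,200),(t,130,190))])[:,:,::-1])"
```

```text
time_s: 35.75
ee_pos: [0.4238, 0.2054, 0.0671]
ee_rot: [-3.14, 0.063, -0.008]
contact_force: [-0.1, -2.8, 11.5]
finger_gap: -0.0
grasp_force: 6.1
turn [-0.01 -0.05 -0.03] then shift [0.035 0.017 0.042] pos [0.4238 0.2054 0.0671] t 35.75 F [-0.1 -2.8 11.5]
```

View pics/s6.png

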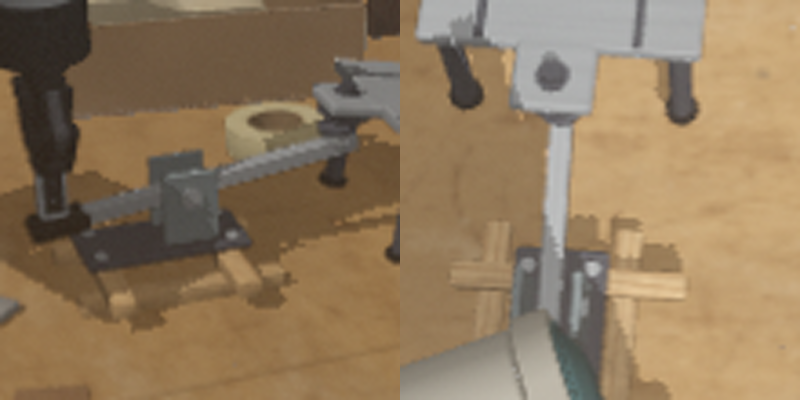

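The table front is up on the saddle and the jack is level. I'll press a little further onto the end stop.

```bash
python3 -m jog '0 0 0.04 0 0 0; 0 0 0.02 0 0 0; 0 0 0 0 0 0; 0 0 0 0 0 0; 0 0 0 0 0 0';python3 go.py .4255 .2045 .065 -92.1
```

```text
time_s: 36.48
ee_pos: [0.424, 0.2054, 0.0647]
ee_rot: [-3.14, 0.063, -0.009]
contact_force: [-1.4, -3.2, 16.6]
finger_gap: 0.002
grasp_force: 8.4
turn [-0.01 -0.05 -0.03] then shift [ 0.032  0.018 -0.006] pos [0.424  0.2054 0.0647] t 36.48 F [-1.4 -3.2 16.6]
```

```bash
python3 -c "
from cell import ctrl
print(ctrl.sign_off())"
```

```text
the job is handed in; nothing more can be done
None
```

I handed the job in at about 36 s, with the crib finished, the jack on both upper slats, and the fingers holding the handle down with about 17 N; the table's front looked raised on the jack in the last picture, though I inferred the full lift from the handle's travel and the sign-off gave no verdict.

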